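# Seat a keyed shaft in a sprung pulley hub and hold it down for pinning

## Robot

A 6-joint arm with a two-finger parallel gripper is mounted at the origin on the work surface. World frame = base frame: x ahead of the robot, y to its left, z up, the work surface at z = 0. Lengths are in m, angles in rad, forces in N, time in s.
With the tool pointing down it reaches from about 0.225 to 0.875 m from the base axis. Payload 3.4 kg.
Tool frame: the origin (TCP) lies at the very end of the fingers, on their centre line; the grasp point (between the pads) lies 19 mm behind it; z points along the fingers, y is the direction in which the jaws open and shut (so a half turn about z gives the same grasp; the last joint's range is limited). The gripper opens to 85 mm and grips with 20 to 120 N. Pads are 22 mm wide; open, the fingers measure 114 mm over their backs; the gripper's body (76 mm by 85 mm) begins 54 mm behind the grasp point. The pads swing forward as they close: fully open they stand 13 mm farther back than shut.
Start: joints at [-1.232, 0.276, 1.505, -0, 1.361, -0.121], TCP at [0.255, -0.515, 0.231] pointing down, gripper open.
Joint ranges: [-2.89, 2.89], [-0.75, 2.08], [0.22, 2.7], [-1.18, 4.32], [0.11, 2.71], [-2.7, 2.7]. Speed limits (rad/s): [2.57, 2.57, 3.14, 3.14, 3.14, 3.14].

## Interface

Orientations are given as a unit quaternion [w, x, y, z].
In Python, from rig import telemetry, imaging, manip, finder gives the robot as it stands.
- The arm moves only by the tool arm_command, never from a script. Its argument "steps" is a list of rows, each a list of 3 entries, a list of its own where there are three numbers: the turn, a rotation vector about the world's x, y, z in rad, then the shift along the world's x, y, z in mm, then the closure in counts, from 0 (fully open) to 255 (shut). In form: [[[rx, ry, rz], [dx, dy, dz], grip], ...]. A call has 1 to 20 rows; each row shifts and turns the commanded pose from where the row before left it; what a row does not reach is not made up. A row lasts 1/8 s, in which the tool goes at most 62.5 mm and 10.7 degrees, less where a joint would pass 70% of its speed; a pose out of reach is approached as far as the arm can. A call is refused whole if a number of a shift passes 62.5 or a number of a turn 0.188, either way. A call with a gripper value outside its range is refused whole. The fingers move at their own pace and stop on an object; "newtons" is the grip in N (left out, the last holds). Time passes only in rows, so rows that do not move let the fingers close. It gives the time, the measured TCP pose, the force and the opening at its end, in the units of the state.
- telemetry.get_state(): the state, without advancing time (a new reading comes with each control period).
- imaging.get_image(name): name is "scene" or "top" or "wrist"; returns the picture (480x640x3 uint8, blue, green, red); there is no depth.
- imaging.camera_params(name): a dict with "intrinsics" (3x3 intrinsics, pixels), "R" (3x3) and "t" (3): a world point X has camera coordinates R X + t. Camera axes: x right, y down, z forward; pixel columns grow to the right and rows downward; lengths in m; the calibration is good to about 2 mm. A picture is of the moment at which its call begins: read the wrist's pose just before it. camera_params takes no time and is no camera call; for the wrist camera it gives the pose at the moment of the call.
- manip.sign_off(): hands the job in, once; it reports no verdict.
Trained networks look in the newest picture that a camera, given by its name, has taken for a name from the list of things; names that differ only in an ending like _2 or _b are one class to them, and where a whole thing is asked for, a point or a joint stands for the part that bears it (a point fixed in the world has none). Each returns a list of dicts, best first, with "score" (0 to 1); they miss things now and then, are a little off and sometimes report something else, mostly with a low value. They report only what shows in the picture. A call takes as long as a camera call. They do not tell look-alikes from the thing itself.
- finder.cut_out(camera, thing): "pixels" (480x640 bool, what is visible of it) and "extent" ([left, top, width, height] in pixels, round what is visible of it).
The state is a dict: "clock": time; "qpos": joint angles; "qd": joint speeds; "effort": joint torques, N m; "position": TCP position; "ee_rot": TCP orientation; "contact_force": force on the tool from outside, world axes, zero at the start; "moment": the same for the moment, N m; "width": finger opening in m.
Only numpy, scipy, OpenCV 4.12 (cv2) and the standard library are available. Lean on these libraries where they do the work, as an engineer would, in place of code of your own. Each camera call takes 0.05 s, during which the arm holds its last target.

## Task

On the swap-meet parts table, take the stub shaft that has a key on its side out of the wooden rack, put it nose down into the bore of the pulley's hub, turn it until the key slips into the keyway, and push it fully home against the spring inside, with its collar down on the hub. Finish while still gripping the shaft by its square head and holding it down there, so that I can fit the cross pin: do not let go. Leave the other two shafts in the rack and everything else on the table where it is.

Things in the scene. Friction and masses are not known exactly. Their poses are not given: they have to be found in the camera images.
- keyed_shaft: bare-steel stub shaft with a key, 0.3 to 0.6 kg, 112 mm tall, standing nose down in any one of the rack's holes, on the hole's floor. Origin: centre of the nose's end face, z up along the shaft, +x towards the key. 24 mm round from z = 0 to 70 mm (lowest 5 mm tapered to 18 mm), then a 4 mm thick collar, then the square head.
- key (a point): lower end of the shaft's key, on its outer edge: 17 mm from the axis on the shaft's +x side, 22 mm above the nose's end. The key is 8 mm wide, 30 mm long (z = 22 to 52 mm), and stands 5 mm out of the round part.
- head (a point): centre of the shaft's square head, 93 mm above the nose's end. The head is 28 x 28 mm, faces square to the shaft's x and y, 38 mm high (z = 74 to 112 mm); grip it across any two opposite faces.
- collar (a point): centre of the underside of the shaft's round collar (36 mm across, 4 mm thick), 70 mm above the nose's end; this face comes to rest on the hub's end face when the shaft is home. Axes as the shaft's.
- pulley: a grey 140 mm belt pulley bolted flat onto a 150 x 150 x 12 mm plywood base, fixed to the table; its steel hub, 56 mm across, stands up out of its middle. Origin: on the table, under the bore's axis; z up; +x is the direction from the bore's axis to the keyway. Rim top 48 mm, hub's end face 90 mm above the table.
- bore_mouth (a point): centre of the bore's mouth in the hub's end face, axes as the pulley's. Bore upright, 26 mm across, no chamfer; one keyway on its +x side, 11 mm wide, cut to 18.5 mm from the axis, full depth. The nose enters 22 mm before the key meets the hub's end face; unless the key is over the keyway within about 0.1 rad it stands on the face there.
- thrust_pad (a joint): travel (m) of the sprung brass pad in the bore: 0 at rest, top 56 mm below the mouth; grows downward, stop at 0.016. The nose meets it 14 mm before the shaft is home; home reads about 0.014. It pushes up with 7 N when met, about 12.6 N at home, and lifts a shaft that is let go up to 14 mm out again.
- rack: a light wooden block 80 x 265 x 28 mm, fixed, with three upright holes 29 mm across and 18 mm deep, at y = -85, 0 and 85 mm. Origin: centre of its underside, long side along its y.
- plain_shaft: bare-steel stub shaft like the keyed one: 28 mm square head 38 mm high over a 36 mm round collar, 112 mm tall in all, same 24 mm round part but no key; stands in another hole of the rack; not wanted. Origin: centre of its lower end.
- slim_shaft: bare-steel stub shaft like the keyed one: 28 mm square head 38 mm high over a 36 mm round collar, 112 mm tall in all, but only 17 mm across below the collar and no key; stands in another hole of the rack; not wanted. Origin: centre of its lower end.
- jar: bystander: glass jar with a steel cap, 52 mm across, 70 mm tall. Origin: centre of its underside.
- flange: bystander: dark steel ring 60 mm across, 10 mm thick. Origin: centre of its underside.
- carton: bystander: small cardboard box 60 x 85 x 50 mm. Origin: centre of its underside.
- wrench: bystander: steel wrench about 170 mm long lying on the table. Origin: near its middle, underside.
- dish: bystander: amber glass dish 110 mm across, 30 mm high. Origin: centre of its underside.
Not all that is in view belongs to the job. Leave any turquoise look-alike of the pulley alone. Leave any turquoise look-alike of the keyed_shaft alone.

How it is judged:
By the outcome, as a careful person would: the job done as asked, in the order asked, and still so for the second after the job is handed in, while the arm keeps its last pose, push and grip.
It also fails if it takes over 51 s, if anything falls off the work surface, if the arm or the gripper's body presses on something with over 40 N, if the wrist force passes 120 N, or if a joint passes its speed limit or range.

## Working session

There is one attempt and no reset: what is moved stays moved. The work goes in short steps, Python scripts to look and compute and a tool call to move; the robot and the scene stay as the last step left them, time stands still between calls to the robot, and variables do not carry over. Pictures are saved under pics/ and viewed, and the job is handed in when it is done.

Besides the shell and the picture viewer there is one more tool, called after ">>>" as name([rows], argument=value, ...), one row to a line, values as JSON. arm_command: Moves the arm, as the interface text tells. Its arguments: {"type":"object","properties":{"steps":{"type":"array"},"newtons":{"type":"number"}},"required":["steps"]}

```bash
mkdir -p pics; ls; python3 - <<'E'
from rig import telemetry, imaging, manip, finder
import cv2
print(telemetry.get_state())
for n in ("scene","top","wrist"):
    p=imaging.camera_params(n); print(n,p)
    cv2.imwrite(f"pics/{n}0.png",imaging.get_image(n))
E
```

```text
pics
{'clock': 0.0, 'qpos': array([-1.23200877e+00,  2.76567003e-01,  1.50614072e+00,  4.57987867e-06,
        1.36069517e+00, -1.21002141e-01]), 'qd': array([-0.00222103,  0.0009323 ,  0.00056935,  0.00140142,  0.00193056,
        0.00127945]), 'effort': array([-1.21856829e-03, -4.16783953e+01, -2.45804536e+01, -3.20523677e-04,
        1.11380493e-02, -1.20558624e-05]), 'position': array([ 0.25497882, -0.51477944,  0.23045265]), 'ee_rot': array([-8.99999801e-04,  9.73690072e-01,  2.27874581e-01, -9.61401341e-05]), 'contact_force': array([0.351974  , 0.45539062, 0.38648938]), 'moment': array([-0.03710201,  0.00163362, -0.01654375]), 'width': 0.08508198350810788}
scene {'intrinsics': array([[436.37188623,   0.        , 315.17114078],
       [  0.        , 436.37188623, 235.22681947],
       [  0.        ,   0.        ,   1.        ]]), 'R': array([[-0.43722865,  0.89932317, -0.0069963 ],
       [ 0.75609611,  0.36336063, -0.54432318],
       [-0.48698027, -0.24328357, -0.83884642]]), 't': array([ 0.20543547, -0.35248105,  1.24859688])}
top {'intrinsics': array([[480.55684441,   0.        , 319.65583532],
       [  0.        , 480.55684441, 233.37321062],
       [  0.        ,   0.        ,   1.        ]]), 'R': array([[ 0.0629931 , -0.99800914, -0.00310136],
       [-0.97634428, -0.060981  , -0.20744434],
       [ 0.20684223,  0.01609556, -0.97824191]]), 't': array([-0.0142856 ,  0.56229715,  0.94477782])}
wrist {'intrinsics': array([[411.6989158 ,   0.        , 320.51083949],
       [  0.        , 411.6989158 , 241.82316623],
       [  0.        ,   0.        ,   1.        ]]), 'R': array([[ 0.44475673, -0.89565015, -0.00150185],
       [-0.848432  , -0.42184551,  0.31970223],
       [-0.2869749 , -0.1409155 , -0.94751688]]), 't': array([-0.57419667, -0.04150372,  0.38088778])}
```

View pics/scene0.png

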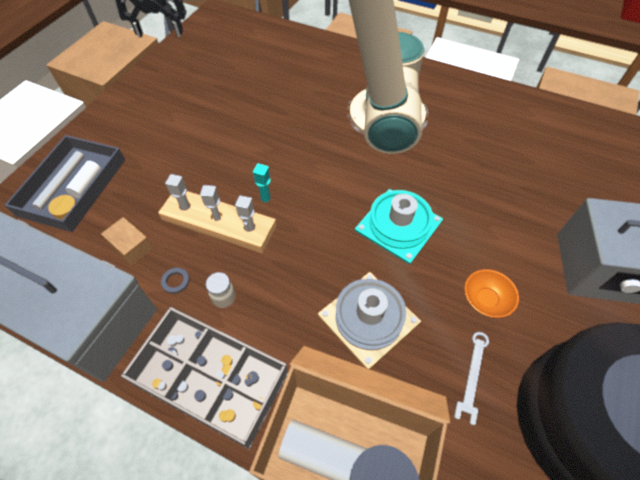

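View pics/top0.png

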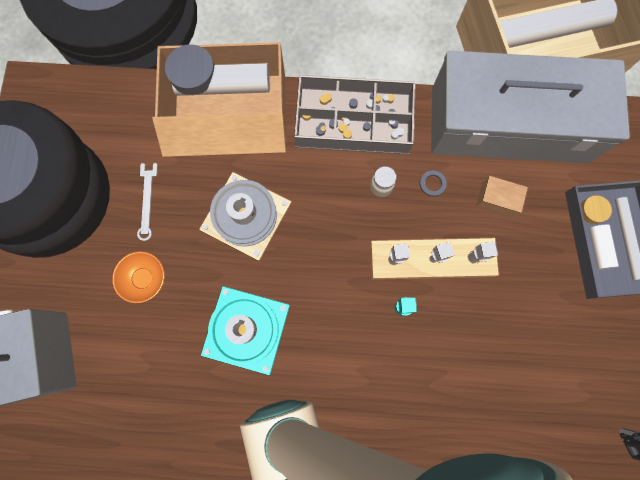

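View pics/wrist0.png

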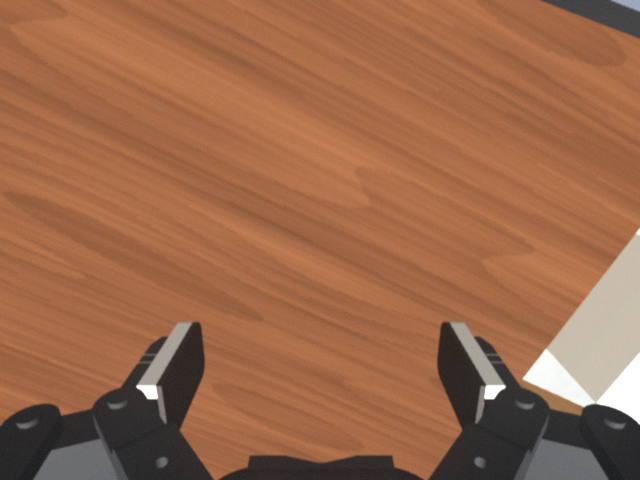

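```bash
cat > h.py <<'E'
import numpy as np, cv2
from rig import telemetry, imaging, manip, finder
def unproj(P,u,v,z):
    K,R,t=P["intrinsics"],P["R"],P["t"]
    d=R.T@np.linalg.solve(K,np.array([u,v,1.])); c=-R.T@t
    return c+d*(z-c[2])/d[2]
def proj(P,X):
    x=P["intrinsics"]@(P["R"]@np.asarray(X,float)+P["t"]); return x[:2]/x[2]
E
python3 - <<'E'
from h import *
s=cv2.imread("pics/scene0.png");t=cv2.imread("pics/top0.png")
a=cv2.resize(s[155:265,150:290],None,fx=4,fy=4,interpolation=cv2.INTER_CUBIC)[:440,:560]
b=cv2.resize(t[225:325,360:510],None,fx=4,fy=4,interpolation=cv2.INTER_CUBIC)
cv2.imwrite("pics/a.png",a);cv2.imwrite("pics/b.png",b)
c=cv2.resize(s[270:370,310:430],None,fx=4,fy=4,interpolation=cv2.INTER_CUBIC)
d=cv2.resize(t[165:265,190:300],None,fx=4,fy=4,interpolation=cv2.INTER_CUBIC)
h=400
cv2.imwrite("pics/cd.png",np.hstack([c[:400,:400],d[:400,:400]]))
P=imaging.camera_params("top");Q=imaging.camera_params("scene")
for uv in [(398,246),(441,246),(484,244)]: print(unproj(P,*uv,.122))
for uv in [(176,181),(210,192),(245,204)]: print(unproj(Q,*uv,.122))
print(unproj(P,240,206,.09),unproj(Q,372,300,.09))
for c in [(372,240),(497,238),(498,276),(372,278)]: print(unproj(P,*c,.028))
E
```

```text
[ 0.53321594 -0.13353957  0.122     ]
[ 0.53842626 -0.21684656  0.122     ]
[ 0.54759428 -0.30013717  0.122     ]
[ 0.54241119 -0.30271982  0.122     ]
[ 0.536015   -0.21835924  0.122     ]
[ 0.5312073  -0.13374691  0.122     ]
[0.60255329 0.18693208 0.09      ] [0.60471466 0.18691103 0.09      ]
[ 0.5611184  -0.09161511  0.028     ]
[ 0.58223423 -0.359272    0.028     ]
[ 0.50025429 -0.36028667  0.028     ]
[ 0.47935813 -0.09492417  0.028     ]
```

View pics/a.png

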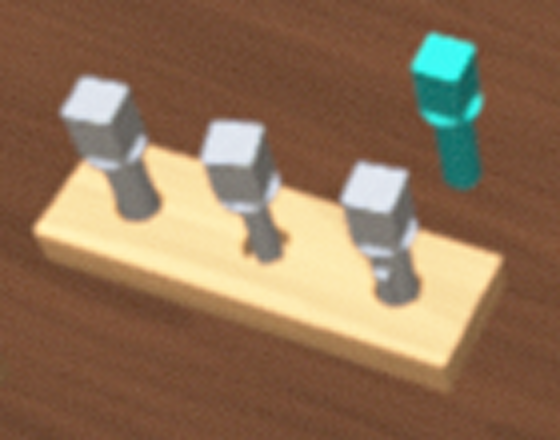

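View pics/b.png

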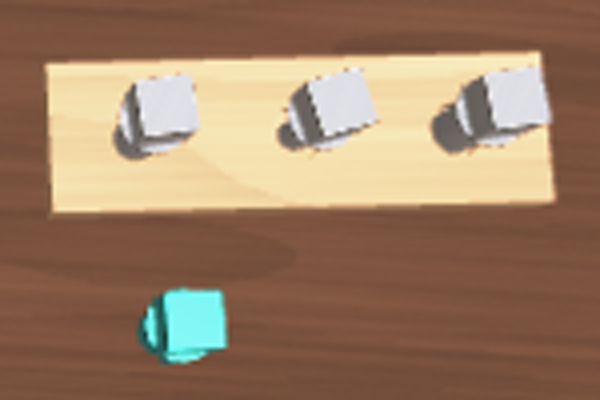

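View pics/cd.png

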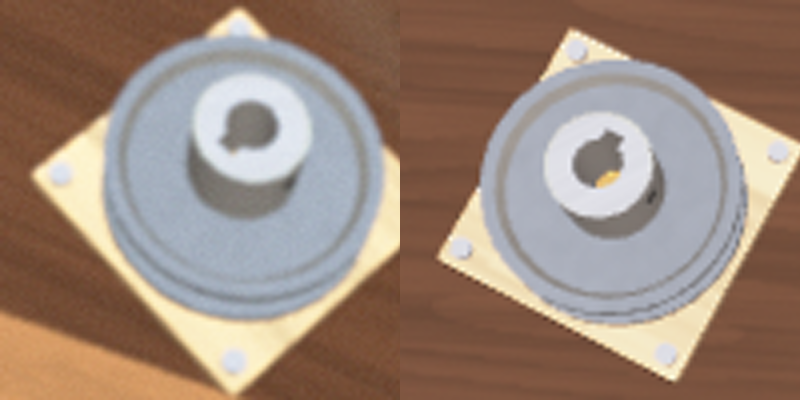

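```bash
python3 - <<'E'
from h import *
from scipy.spatial.transform import Rotation as Ro
s=telemetry.get_state();W=imaging.camera_params("wrist")
q=s["ee_rot"];T=Ro.from_quat([q[1],q[2],q[3],q[0]]).as_matrix()
C=-W["R"].T@W["t"];print("cam",C,"in tool",T.T@(C-s["position"]));print("R cam->tool",T.T@W["R"].T)
P=imaging.camera_params("top");Q=imaging.camera_params("scene")
print("scenecam",-Q["R"].T@Q["t"])
# head tops corners from crops
top=[[ (360+x/4,225+y/4) for x,y in c] for c in [[(133,83),(190,76),(198,130),(142,139)]]]
sc=[(150+x/4,155+y/4) for x,y in [(362,163),(409,170),(400,212),(343,203)]]
for P_,L in ((P,top[0]),(Q,sc)):
    X=np.array([unproj(P_,*uv,.122)[:2] for uv in L]);print(X.mean(0))
    e=np.roll(X,-1,0)-X;print(np.hypot(*e.T),np.degrees(np.arctan2(e[:,1],e[:,0])))
k=unproj(Q,150+381/4,155+270/4,.055);print("key-ish",k)
# hub
for P_,c,kk,off in ((P,(600,162),(613,136),(90,165)),):pass
c=unproj(P,190+(600-400)/4,165+162/4,.09);kk=unproj(P,190+(613-400)/4,165+136/4,.09);print(c,kk,np.degrees(np.arctan2(*(kk-c)[1::-1])))
c=unproj(Q,310+249/4,270+126/4,.09);kk=unproj(Q,310+229/4,270+147/4,.09);print(c,kk,np.degrees(np.arctan2(*(kk-c)[1::-1])))
E
```

```text
cam [ 0.32948491 -0.47815693  0.3734156 ] in tool [ 8.30482511e-02 -9.59194902e-05 -1.42750966e-01]
R cam->tool [[ 1.10127846e-03 -9.47443273e-01 -3.19921915e-01]
 [ 9.99999388e-01  1.00916192e-03  4.53717313e-04]
 [-1.07018400e-04 -3.19922219e-01  9.47443804e-01]]
scenecam [0.96437387 0.24708796 0.8569547 ]
[ 0.52234479 -0.14051363]
[0.02801497 0.02670349 0.02754046 0.02770632] [ -79.32836326 -170.24602778  102.7653923    10.80651916]
[ 0.52632358 -0.1375893 ]
[0.02596372 0.02788646 0.03108066 0.02763695] [ 105.1383855    20.70850339  -75.27281036 -169.86297236]
key-ish [ 0.53602715 -0.14125982  0.055     ]
[0.60360894 0.18703525 0.09      ] [0.61779037 0.18171192 0.09      ] -20.57480374557972
[0.60739846 0.18850025 0.09      ] [0.62153146 0.18400963 0.09      ] -17.627111247612977
```

>>> arm_command([
  [[0, 0, 0.05], [32, 45, -1], 0],
  [[0, 0, 0.05], [32, 45, -1], 0],
  [[0, 0, 0.05], [32, 45, -1], 0],
  [[0, 0, 0.05], [32, 45, -1], 0],
  [[0, 0, 0.05], [32, 45, -1], 0],
  [[0, 0, 0.05], [32, 45, -1], 0],
  [[0, 0, 0.05], [32, 45, -1], 0],
  [[0, 0, 0.05], [32, 45, -1], 0],
  [[0, 0, 0.05], [32, 45, -1], 0],
  [[0, 0, 0.05], [32, 45, -1], 0],
  [[0, 0, 0], [0, 0, 0], 0],
])

```text
clock: 1.52
position: [0.5767, -0.062, 0.2205]
ee_rot: [-0.001, 0.886, 0.464, 0.0]
contact_force: [0.0, 0.1, 0.0]
width: 0.0855
```

```bash
python3 - <<'E'
from h import *
s=telemetry.get_state();W=imaging.camera_params("wrist");print(s["position"],s["qpos"],s["ee_rot"],s["qd"])
cv2.imwrite("pics/w1.png",imaging.get_image("wrist"))
import pickle;pickle.dump(W,open("w1.pkl","wb"))
E
```

```text
[ 0.57671251 -0.06200714  0.22054885] [-2.27844194e-01  2.89675057e-01  1.51214442e+00  1.30209345e-03
  1.34014852e+00  3.77852767e-01] [-6.02855562e-04  8.85883568e-01  4.63907176e-01  2.71034192e-04] [-0.05744431 -0.02137825  0.03241634 -0.05436536  0.01828166 -0.00993528]
```

View pics/w1.png

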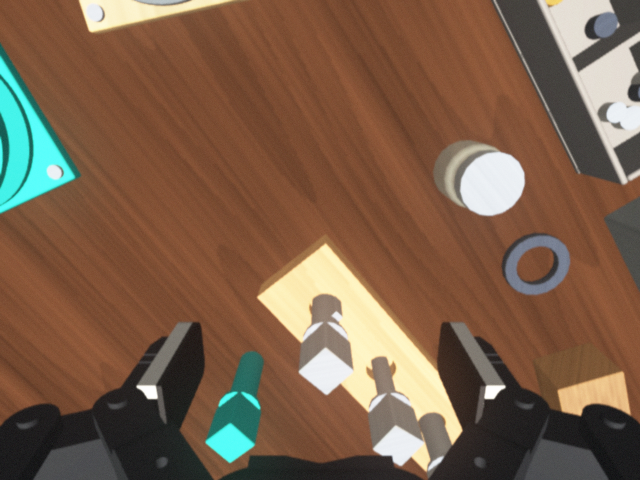

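```bash
python3 - <<'E'
from h import *
a=cv2.imread("pics/w1.png")[280:405,260:390]
cv2.imwrite("pics/w1c.png",cv2.resize(a,None,fx=4.5,fy=4.5,interpolation=cv2.INTER_CUBIC))
E
```

```text
(no output)
```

View pics/w1c.png

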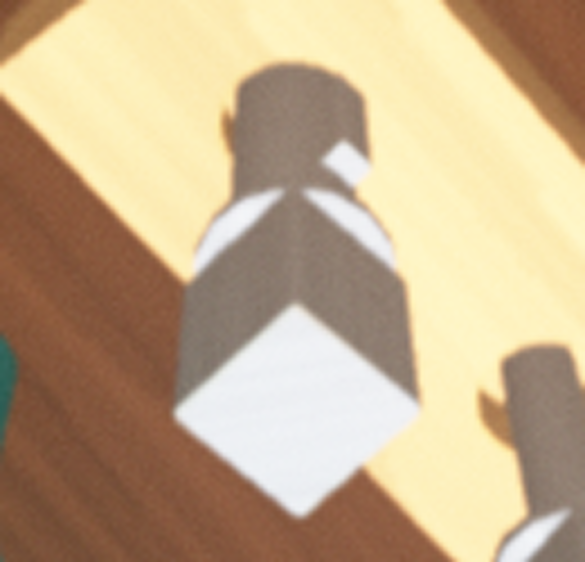

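```bash
python3 - <<'E'
from h import *
import pickle
W=pickle.load(open("w1.pkl","rb"))
f=lambda x,y:(260+x/4.5,280+y/4.5)
X=np.array([unproj(W,*f(*c),.122)[:2] for c in [(174,412),(296,303),(420,408),(300,518)]])
m=X.mean(0);print("head",m);e=np.roll(X,-1,0)-X;print(np.hypot(*e.T),np.degrees(np.arctan2(e[:,1],e[:,0])))
k=unproj(W,*f(347,162),.062)[:2];d=k-m;print("key",k,np.hypot(*d),np.degrees(np.arctan2(d[1],d[0])))
P=imaging.camera_params("top");Q=imaging.camera_params("scene")
for n,i in (("top",P),("scene",Q)):
    imaging.get_image(n)
    for th in ("keyed_shaft","pulley","head","key"):
        for r in finder.cut_out(n,th)[:4]: print(n,th,r["score"],r["extent"])
E
```

```text
head [ 0.52724017 -0.1409061 ]
[0.02690914 0.02671127 0.02743343 0.02768148] [  11.35879704  -78.90276856 -166.62883471  100.05610253]
key [ 0.54101493 -0.13817831] 0.014042251696078416 11.20125291953773
top keyed_shaft 0.66 [385.5, 245.7, 21.4, 18.7]
top pulley 0.93 [204.1, 290.0, 84.6, 84.8]
top pulley 0.91 [200.7, 173.5, 92.3, 88.9]
top head 0.75 [387.9, 243.2, 19.4, 20.8]
top key 0.51 [386.5, 241.8, 23.6, 22.6]
scene keyed_shaft 0.9 [236.1, 200.9, 19.3, 29.5]
scene keyed_shaft 0.86 [252.9, 171.6, 17.4, 31.0]
scene pulley 0.86 [358.5, 189.5, 85.4, 75.6]
scene pulley 0.53 [234.5, 196.8, 20.0, 35.6]
scene head 0.93 [238.7, 197.9, 19.5, 31.5]
scene head 0.68 [253.0, 173.2, 16.8, 24.7]
scene key 0.9 [234.8, 194.2, 19.4, 39.8]
scene key 0.72 [255.8, 175.2, 16.1, 27.2]
```

>>> arm_command([
  [[0, 0, 0.16], [-10, -15.5, -12], 0],
  [[0, 0, 0.16], [-10, -15.5, -12], 0],
  [[0, 0, 0.16], [-10, -15.5, -12], 0],
  [[0, 0, 0.16], [-10, -15.5, -12], 0],
  [[0, 0, 0.165], [-10, -15.5, -12], 0],
  [[0, 0, 0], [0, 0, 0], 0],
  [[0, 0, 0], [0, 0, 0], 0],
])

```text
clock: 2.95
position: [0.5258, -0.1427, 0.1619]
ee_rot: [0.0, 0.636, 0.771, 0.0]
contact_force: [1.5, -0.4, 0.3]
width: 0.0854
```

```bash
python3 - <<'E'
from h import *
s=telemetry.get_state();W=imaging.camera_params("wrist");print(s["position"],s["qpos"],s["ee_rot"],s["qd"])
cv2.imwrite("pics/w2.png",imaging.get_image("wrist"))
import pickle;pickle.dump((W,s),open("w2.pkl","wb"))
E
```

```text
[ 0.52581701 -0.1426637   0.16186804] [-3.93109149e-01  2.78820911e-01  1.68157123e+00  7.09092431e-04
  1.17997278e+00 -5.84667860e-01] [4.91271453e-04 6.36347029e-01 7.71402602e-01 4.92947548e-04] [ 0.01047317  0.00159989 -0.00793925  0.0005091  -0.0007474  -0.01196234]
```

View pics/w2.png

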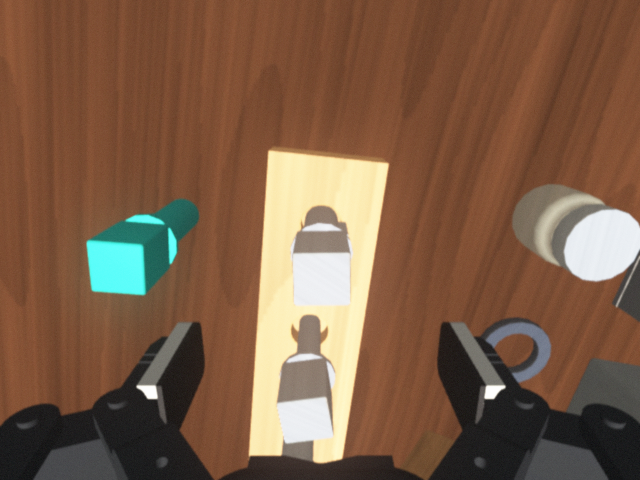

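```bash
python3 - <<'E'
from h import *
import pickle
W,s=pickle.load(open("w2.pkl","rb"))
X=np.array([unproj(W,*c,.122)[:2] for c in [(292,254),(350,254),(350.5,304),(295,305.5)]])
m=X.mean(0);print("head",m,m-s["position"][:2]);e=np.roll(X,-1,0)-X;print(np.hypot(*e.T),np.degrees(np.arctan2(e[:,1],e[:,0])))
print([unproj(W,u,v,.112) for u,v in [(88,241),(90,290),(145,294),(168,226)]])
q=s["ee_rot"];print("psi",np.degrees(2*np.arctan2(q[2],q[1])))
print(proj(W,list(s["position"][:2])+[.122]))
E
```

```text
head [ 0.52683026 -0.14091366] [0.00101325 0.00175004]
[0.02744318 0.02634986 0.02742854 0.02716444] [  10.96142096  -77.12469443 -167.33766592  102.87429271]
[array([ 0.41053583, -0.14664976,  0.112     ]), array([ 0.41189836, -0.17343549,  0.112     ]), array([ 0.43972552, -0.1703637 ,  0.112     ]), array([ 0.44863216, -0.13141268,  0.112     ])]
psi 100.96005148467746
[319.14547122 282.80967709]
```

>>> arm_command([
  [[0, 0, 0.008], [1, 1.8, -20], 0],
  [[0, 0, 0], [0, 0, -20], 0],
  [[0, 0, 0], [0, 0, -20], 0],
  [[0, 0, 0], [0, 0, -14], 0],
  [[0, 0, 0], [0, 0, 0], 0],
])

```text
clock: 3.62
position: [0.5259, -0.1405, 0.0867]
ee_rot: [-0.001, 0.632, 0.775, -0.0]
contact_force: [0.3, -0.4, 0.2]
width: 0.0849
```

>>> arm_command([
  [[0, 0, 0], [0, 0, 0], 255],
  [[0, 0, 0], [0, 0, 0], 255],
  [[0, 0, 0], [0, 0, 0], 255],
  [[0, 0, 0], [0, 0, 0], 255],
  [[0, 0, 0], [0, 0, 0], 255],
  [[0, 0, 0], [0, 0, 0], 255],
], newtons=80)

```text
clock: 4.38
position: [0.5264, -0.1412, 0.0881]
ee_rot: [0.001, 0.632, 0.775, 0.0]
contact_force: [-1.2, -0.1, 6.4]
width: 0.0268
```

>>> arm_command([
  [[0, 0, 0], [0, 0, 10], 255],
  [[0, 0, 0], [0, 0, 20], 255],
  [[0, 0, 0], [0, 0, 40], 255],
  [[0, 0, 0], [0, 0, 40], 255],
  [[0, 0, 0], [0, 0, 20], 255],
  [[0, 0, 0], [0, 0, 0], 255],
])

```text
clock: 5.12
position: [0.5267, -0.1412, 0.2184]
ee_rot: [0.001, 0.632, 0.775, 0.0]
contact_force: [-0.8, 0.1, -5.8]
width: 0.0271
```

```bash
python3 - <<'E'
from h import *
s=telemetry.get_state();W=imaging.camera_params("wrist");print(s)
a=imaging.get_image("wrist");b=imaging.get_image("scene")
cv2.imwrite("pics/w3.png",a);cv2.imwrite("pics/s3.png",cv2.resize(b[120:280,140:380],None,fx=3,fy=3,interpolation=cv2.INTER_CUBIC))
import pickle;pickle.dump((W,s),open("w3.pkl","wb"))
E
```

```text
{'clock': 5.125, 'qpos': array([-3.89582784e-01,  2.37607974e-01,  1.59146536e+00,  1.48562503e-04,
        1.30993784e+00, -5.91632910e-01]), 'qd': array([-0.00179266,  0.02886473,  0.05431102, -0.00051587, -0.01126548,
       -0.00078632]), 'effort': array([ 5.39938174e-02, -4.29736197e+01, -2.69459563e+01,  3.34369179e-03,
        1.28241777e-01,  5.59596299e-05]), 'position': array([ 0.52671434, -0.14117358,  0.21835712]), 'ee_rot': array([1.21420157e-03, 6.32201648e-01, 7.74802817e-01, 4.43706195e-04]), 'contact_force': array([-0.8101104 ,  0.10618966, -5.81112384]), 'moment': array([ 0.01967828, -0.00495313,  0.03203443]), 'width': 0.027089630650785908}
```

View pics/w3.png

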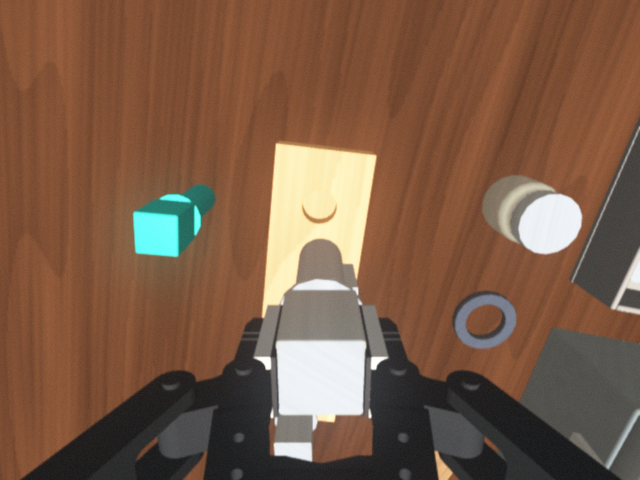

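View pics/s3.png

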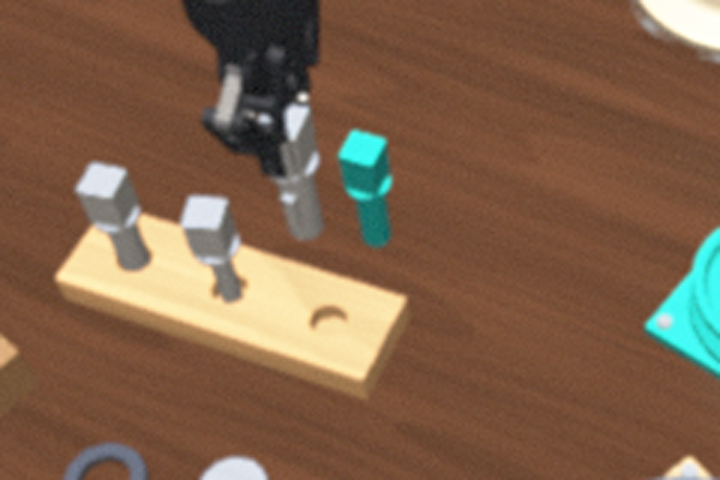

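>>> arm_command([
  [[0, 0, -0.07], [7, 33, 0], 255],
  [[0, 0, -0.09], [9, 44, 0], 255],
  [[0, 0, -0.11], [9, 44, 0], 255],
  [[0, 0, -0.11], [9, 44, 0], 255],
  [[0, 0, -0.09], [9, 44, 0], 255],
  [[0, 0, -0.06], [7, 33, 0], 255],
  [[0, 0, 0], [5, 20, 0], 255],
  [[0, 0, 0], [0, 0, 0], 255],
  [[0, 0, 0], [0, 0, 0], 255],
  [[0, 0, 0], [0, 0, 0], 255],
])

```text
clock: 6.48
position: [0.5809, 0.1197, 0.2172]
ee_rot: [0.0, 0.813, 0.582, -0.0]
contact_force: [0.3, -0.2, -5.4]
width: 0.0271
```

```bash
python3 - <<'E'
from h import *
s=telemetry.get_state();W=imaging.camera_params("wrist");print(s["position"],s["ee_rot"],s["qd"])
a=imaging.get_image("wrist")
cv2.imwrite("pics/w4.png",a)
import pickle;pickle.dump((W,s),open("w4.pkl","wb"))
print(proj(W,[.605,.187,.09]))
E
```

```text
[0.58094188 0.11966433 0.21717254] [ 1.69136851e-04  8.13410008e-01  5.81690605e-01 -4.12558594e-04] [-0.00113172 -0.00407322 -0.00439694  0.00379271 -0.0007763   0.00227069]
[321.41122429 121.79126281]
```

View pics/w4.png

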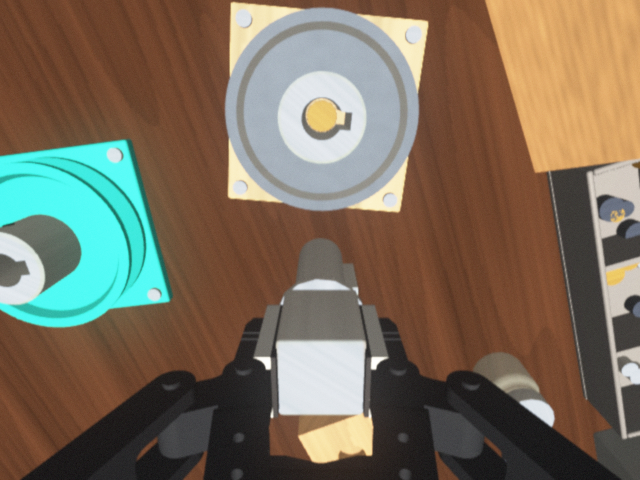

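```bash
python3 - <<'E'
from h import *
import pickle
W,s=pickle.load(open("w4.pkl","rb"))
im=cv2.imread("pics/w4.png")
cv2.imwrite("pics/w4c.png",cv2.resize(im[60:175,265:380],None,fx=5,fy=5,interpolation=cv2.INTER_CUBIC))
# rectified bird view of z=.09 plane, 0.2mm/px? 5 px/mm
c0=np.array([.605,.187]);N=350;S=.0002
g=np.array([[0,0],[N,0],[N,N],[0,N]],np.float32)
uv=np.array([proj(W,[c0[0]+(x-N/2)*S,c0[1]-(y-N/2)*S,.09]) for x,y in g],np.float32)
H=cv2.getPerspectiveTransform(uv,g);r=cv2.warpPerspective(im,H,(N,N),flags=cv2.INTER_CUBIC)
cv2.imwrite("pics/w4r.png",cv2.resize(r,None,fx=1.7,fy=1.7))
E
```

```text
(no output)
```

View pics/w4r.png

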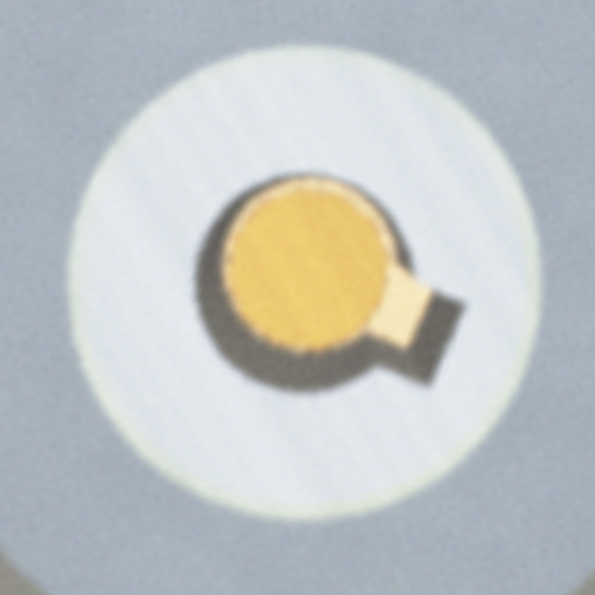

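```bash
python3 - <<'E'
from h import *
import pickle
W,s=pickle.load(open("w4.pkl","rb"))
p=s["position"];q=s["ee_rot"];psi=2*np.arctan2(q[2],q[1]);x=np.array([np.cos(psi),np.sin(psi)]);y=np.array([np.sin(psi),-np.cos(psi)])
print(np.degrees(psi))
X=np.array([unproj(W,*c,p[2]+.034)[:2] for c in [(278,341),(363,341),(367,413),(276,413)]]);m=X.mean(0)-p[:2]
print("head top in tool",m@x,m@y)
for a in (12,9): print(proj(W,[*(p[:2]+x*a/1000),p[2]-.078+(.005 if a==12 else 0)]))
for a in (12,-12): print(proj(W,[*(p[:2]+y*a/1000),p[2]-.078+.012]))
im=cv2.imread("pics/w4.png")[225:350,250:390]
cv2.imwrite("pics/w4d.png",cv2.resize(im,None,fx=4.5,fy=4.5,interpolation=cv2.INTER_CUBIC))
E
```

```text
71.13908579100946
head top in tool 0.001081404702460981 0.0005252566965695184
[319.69619867 238.43811109]
[319.70213666 240.70507988]
[341.69075692 263.38988308]
[297.65221855 263.35846876]
```

View pics/w4d.png

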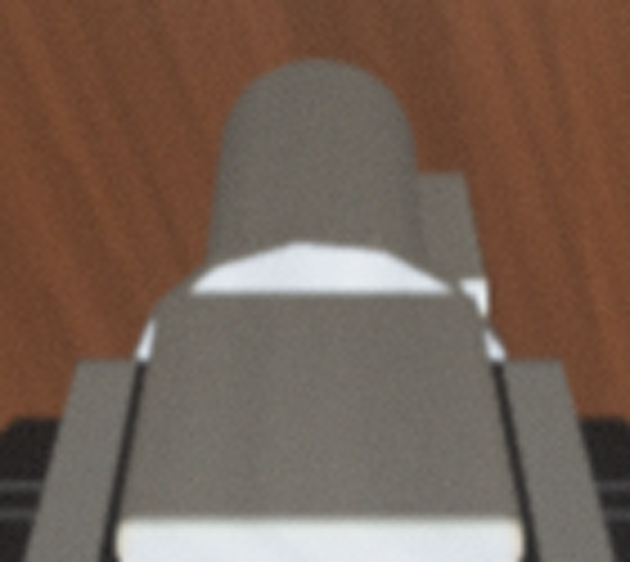

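>>> arm_command([
  [[0, 0, -0.036], [8.3, 23, 0], 255],
  [[0, 0, -0.036], [8.3, 23, 0], 255],
  [[0, 0, 0], [8, 22.9, -10], 255],
  [[0, 0, 0], [0, 0, -20], 255],
  [[0, 0, 0], [0, 0, -13], 255],
  [[0, 0, 0], [0, 0, 0], 255],
  [[0, 0, 0], [0, 0, 0], 255],
  [[0, 0, 0], [0, 0, 0], 255],
])

```text
clock: 7.52
position: [0.6064, 0.1898, 0.1753]
ee_rot: [0.0, 0.834, 0.552, 0.001]
contact_force: [0.5, 0.3, -5.7]
width: 0.0268
```

```bash
python3 - <<'E'
from h import *
s=telemetry.get_state();W=imaging.camera_params("wrist");print(s["position"],s["ee_rot"],s["contact_force"],s["moment"])
q=s["ee_rot"];print(np.degrees(2*np.arctan2(q[2],q[1]))-90)
a=imaging.get_image("wrist");b=imaging.get_image("scene");c=imaging.get_image("top")
A=cv2.resize(a[180:380,220:420],(400,400),interpolation=cv2.INTER_CUBIC)
B=cv2.resize(b[220:320,320:420],(400,400),interpolation=cv2.INTER_CUBIC)
cv2.imwrite("pics/5.png",np.hstack([A,B]))
E
```

```text
[0.6063867  0.18976598 0.17530347] [4.04081790e-04 8.33584628e-01 5.52390874e-01 9.09425867e-04] [ 0.51927822  0.3064431  -5.73132145] [-0.00945824 -0.01178334  0.00134431]
-22.937578353937738
```

View pics/5.png

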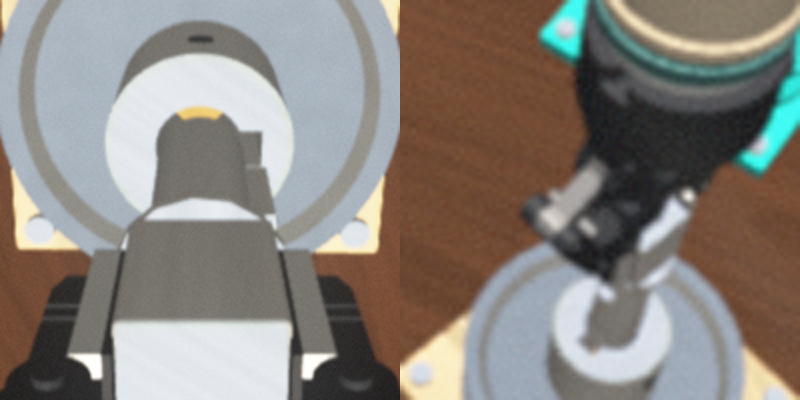

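```bash
python3 - <<'E'
from h import *
for i in range(3):
    s=telemetry.get_state();W=imaging.camera_params("wrist");imaging.get_image("wrist");print(s["position"])
p=s["position"];q=s["ee_rot"];psi=2*np.arctan2(q[2],q[1]);x=np.array([np.cos(psi),np.sin(psi)]);y=np.array([np.sin(psi),-np.cos(psi)])
f=lambda a,b:(220+a/2,180+b/2)
far=unproj(W,*f(200,53),.09)[:2]; L=unproj(W,*f(105,140),.09)[:2];Rr=unproj(W,*f(294,140),.09)[:2]
print("hub from far/side edge, rel tcp in tool: x",(far-p[:2])@x*1e3-28,"y",((L+Rr)/2-p[:2])@y*1e3,np.hypot(*(L-Rr)))
# bore far edge ; keyway corner
b=unproj(W,*f(200,107),.09)[:2];print("bore far",(b-p[:2])@x*1e3-13)
n=f(200,112);print(n,proj(W,[*(p[:2]+x*.012),p[2]-.073]),proj(W,[*(p[:2]+x*.009),p[2]-.078]))
k=[unproj(W,*f(a,b),.09)[:2]-p[:2] for a,b in ((262,131),(262,165))];print([(d@x*1e3,d@y*1e3) for d in k])
E
```

```text
[0.60604163 0.18981426 0.175006  ]
[0.60593016 0.18984047 0.17482648]
[0.60589982 0.18984113 0.17473424]
hub from far/side edge, rel tcp in tool: x -0.7003754297367806 y 0.06465322604308481 0.05549175118470879
bore far -1.745092334075606
(320.0, 236.0) [319.6512978  238.60932162] [319.65175059 240.88470497]
[(np.float64(3.904335372690525), np.float64(18.34255140942339)), (np.float64(-6.7756975537632975), np.float64(18.607316911318353))]
```

>>> arm_command([
  [[0, 0, 0], [-0.6, -1.4, 0], 255],
  [[0, 0, 0], [0, 0, 0], 255],
  [[0, 0, 0], [0, 0, -3], 255],
  [[0, 0, 0], [0, 0, -3], 255],
  [[0, 0, 0], [0, 0, -3], 255],
  [[0, 0, 0], [0, 0, 0], 255],
  [[0, 0, 0], [0, 0, 0], 255],
])

```text
clock: 8.7
position: [0.6052, 0.1885, 0.1653]
ee_rot: [0.0, 0.833, 0.553, 0.0]
contact_force: [0.5, 0.9, -5.1]
width: 0.027
```

```bash
python3 - <<'E'
from h import *
s=telemetry.get_state();W=imaging.camera_params("wrist");print(s["position"],s["contact_force"],s["moment"])
a=imaging.get_image("wrist");cv2.imwrite("pics/6.png",cv2.resize(a[190:310,250:390],None,fx=5,fy=5,interpolation=cv2.INTER_CUBIC))
E
```

```text
[0.60522715 0.18852028 0.16530366] [ 0.45328039  0.88542313 -5.14572652] [ 0.02685496 -0.01912094 -0.02022334]
```

View pics/6.png

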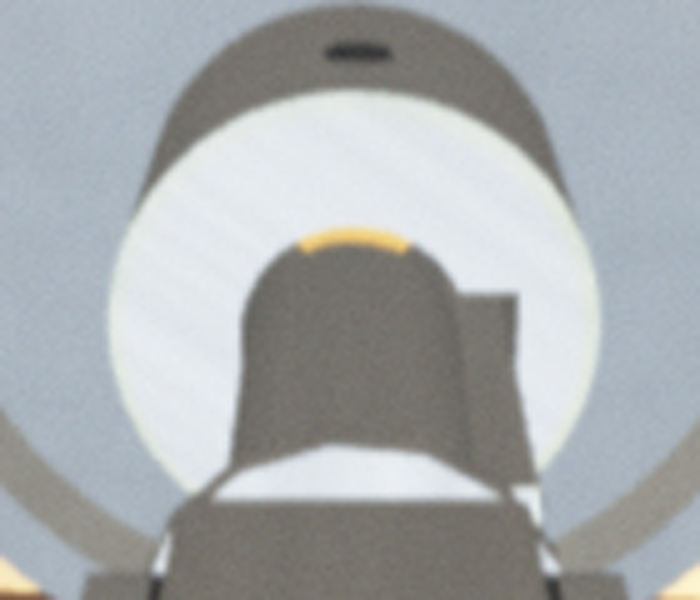

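>>> arm_command([
  [[0, 0, 0], [0, 0, -3], 255],
  [[0, 0, 0], [0, 0, -3], 255],
  [[0, 0, 0], [0, 0, -3], 255],
  [[0, 0, 0], [0, 0, -3], 255],
  [[0, 0, 0], [0, 0, -3], 255],
  [[0, 0, 0], [0, 0, 0], 255],
])

```text
clock: 9.5
position: [0.6049, 0.1884, 0.1499]
ee_rot: [-0.0, 0.833, 0.553, -0.0]
contact_force: [0.6, -0.5, -5.7]
width: 0.0271
```

```bash
python3 - <<'E'
from h import *
s=telemetry.get_state();W=imaging.camera_params("wrist");print(s["position"],s["contact_force"],s["moment"])
a=imaging.get_image("wrist");cv2.imwrite("pics/7.png",cv2.resize(a[190:310,250:390],None,fx=5,fy=5,interpolation=cv2.INTER_CUBIC))
E
```

```text
[0.60493671 0.18843734 0.14993001] [ 0.59804892 -0.53675442 -5.65929127] [ 0.03550292  0.03692769 -0.01981139]
```

View pics/7.png

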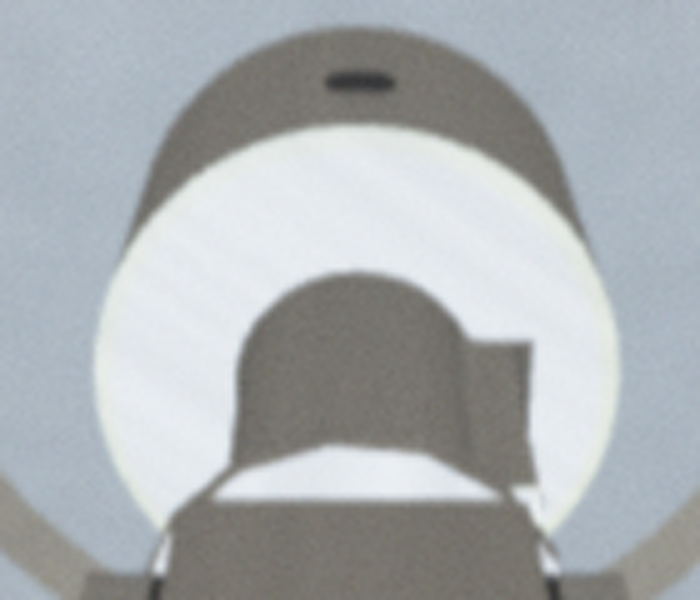

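>>> arm_command([
  [[0, 0, 0], [0, 0, -2.5], 255],
  [[0, 0, 0], [0, 0, -2.5], 255],
  [[0, 0, 0], [0, 0, -2.5], 255],
  [[0, 0, 0], [0, 0, 0], 255],
])

```text
clock: 10.05
position: [0.6049, 0.1884, 0.1424]
ee_rot: [-0.0, 0.833, 0.553, -0.0]
contact_force: [-1.0, -0.4, -5.8]
width: 0.0267
```

>>> arm_command([
  [[0, 0, 0], [0, 0, -2], 255],
  [[0, 0, 0], [0, 0, -2], 255],
  [[0, 0, 0], [0, 0, -2], 255],
  [[0, 0, 0], [0, 0, 0], 255],
])

```text
clock: 10.55
position: [0.605, 0.1885, 0.1365]
ee_rot: [-0.0, 0.833, 0.553, -0.0]
contact_force: [0.1, 1.1, -5.3]
width: 0.027
```

Nose is about 31 mm deep with no reaction, so the key is in the keyway. Continuing down.

>>> arm_command([
  [[0, 0, 0], [0, 0, -4], 255],
  [[0, 0, 0], [0, 0, -4], 255],
  [[0, 0, 0], [0, 0, -4], 255],
  [[0, 0, 0], [0, 0, -4], 255],
  [[0, 0, 0], [0, 0, -4], 255],
  [[0, 0, 0], [0, 0, 0], 255],
], newtons=110)

```text
clock: 11.3
position: [0.6048, 0.1884, 0.1163]
ee_rot: [-0.0, 0.833, 0.553, -0.0]
contact_force: [0.2, 0.4, -5.7]
width: 0.0268
```

>>> arm_command([
  [[0, 0, 0], [0, 0, -3], 255],
  [[0, 0, 0], [0, 0, -3], 255],
  [[0, 0, 0], [0, 0, -3], 255],
  [[0, 0, 0], [0, 0, -3], 255],
  [[0, 0, 0], [0, 0, 0], 255],
  [[0, 0, 0], [0, 0, 0], 255],
])

```text
clock: 12.05
position: [0.6054, 0.1886, 0.1054]
ee_rot: [0.0, 0.834, 0.553, 0.0]
contact_force: [-1.5, -0.8, 2.7]
width: 0.0269
```

>>> arm_command([
  [[0, 0, 0], [0, 0, -2], 255],
  [[0, 0, 0], [0, 0, -2], 255],
  [[0, 0, 0], [0, 0, -1.5], 255],
  [[0, 0, 0], [0, 0, 0], 255],
  [[0, 0, 0], [0, 0, 0], 255],
])

```text
clock: 12.68
position: [0.6055, 0.1886, 0.0997]
ee_rot: [0.0, 0.833, 0.553, 0.0]
contact_force: [-2.1, -0.2, 6.2]
width: 0.0269
```

>>> arm_command([
  [[0, 0, 0], [0, 0, -1], 255],
  [[0, 0, 0], [0, 0, 0], 255],
  [[0, 0, 0], [0, 0, 0], 255],
])

```text
clock: 13.05
position: [0.6055, 0.1886, 0.0988]
ee_rot: [0.0, 0.833, 0.553, 0.0]
contact_force: [-1.8, 0.5, 6.6]
width: 0.0267
```

```bash
python3 - <<'E'
from h import *
s=telemetry.get_state();print(s["position"],s["contact_force"],s["moment"])
a=imaging.get_image("wrist");cv2.imwrite("pics/8.png",cv2.resize(a[190:310,250:390],None,fx=5,fy=5,interpolation=cv2.INTER_CUBIC))
E
```

```text
[0.60546855 0.1885781  0.09882466] [-1.76066665  0.54938796  6.63855168] [0.01903482 0.42156753 0.00522701]
```

View pics/8.png

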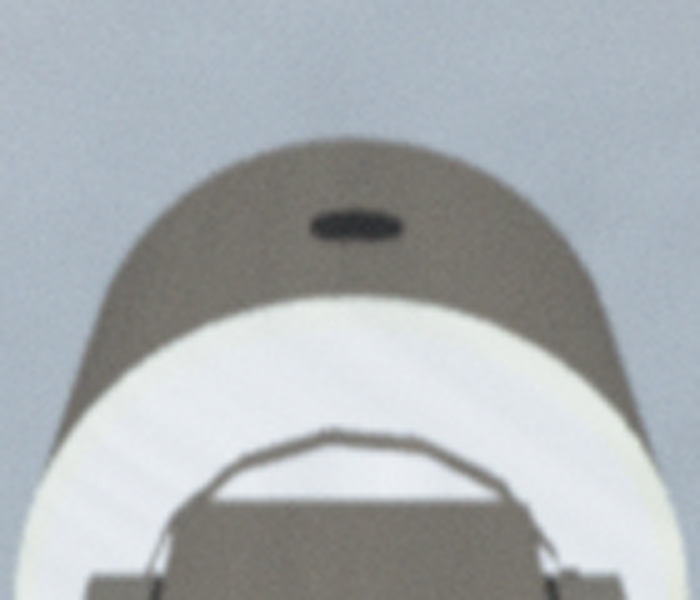

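>>> arm_command([
  [[0, 0, 0], [0, 0, -1], 255],
  [[0, 0, 0], [0, 0, 0], 255],
  [[0, 0, 0], [0, 0, 0], 255],
])

```text
clock: 13.48
position: [0.6055, 0.1886, 0.0982]
ee_rot: [0.0, 0.833, 0.553, 0.001]
contact_force: [-2.0, -0.8, 8.3]
width: 0.0266
```

>>> arm_command([
  [[0, 0, 0], [0, 0, -1], 255],
  [[0, 0, 0], [0, 0, 0], 255],
  [[0, 0, 0], [0, 0, 0], 255],
])

```text
clock: 13.85
position: [0.6055, 0.1886, 0.0982]
ee_rot: [0.0, 0.833, 0.553, 0.001]
contact_force: [-3.6, -1.0, 13.0]
width: 0.027
```

>>> arm_command([
  [[0, 0, 0], [0, 0, -1], 255],
  [[0, 0, 0], [0, 0, -1], 255],
  [[0, 0, 0], [0, 0, 0], 255],
  [[0, 0, 0], [0, 0, 0], 255],
  [[0, 0, 0], [0, 0, 0], 255],
])

```text
clock: 14.48
position: [0.6055, 0.1886, 0.0981]
ee_rot: [0.001, 0.833, 0.553, 0.001]
contact_force: [-7.0, -0.8, 21.9]
width: 0.0273
```

```bash
python3 - <<'E'
from h import *
s=telemetry.get_state();print(s["position"],s["contact_force"],s["moment"],s["width"],s["qd"])
a=imaging.get_image("wrist");b=imaging.get_image("scene");c=imaging.get_image("top")
A=cv2.resize(a[190:310,260:380],(400,400),interpolation=cv2.INTER_CUBIC)
B=cv2.resize(b[240:340,320:420],(400,400),interpolation=cv2.INTER_CUBIC)
cv2.imwrite("pics/9.png",np.hstack([A,B]));cv2.imwrite("pics/9t.png",c);cv2.imwrite("pics/9s.png",b)
E
```

```text
[0.60550973 0.18860839 0.0981378 ] [-6.99677626 -0.8259928  21.85380461] [-0.12660615  1.41987793  0.03708519] 0.027339659552977756 [-0.00012658 -0.0005376   0.00011092  0.0011752   0.0006826  -0.00028875]
```

View pics/9.png

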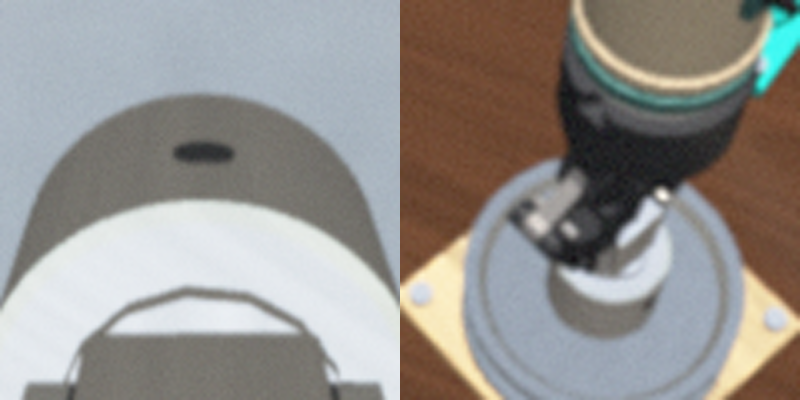

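View pics/9s.png

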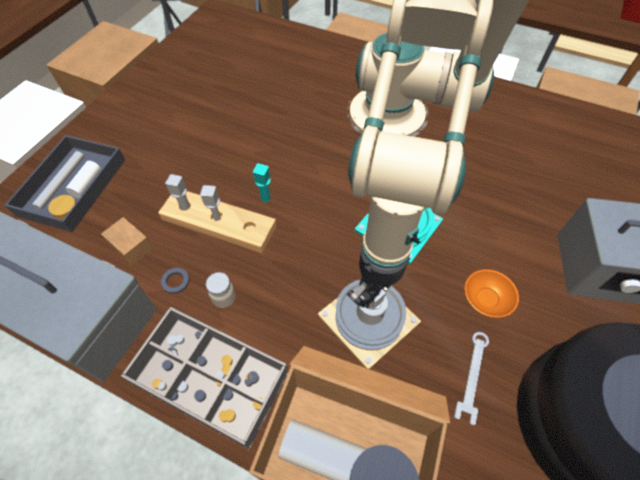

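>>> arm_command([
  [[0, 0, 0], [-1, 0, 0], 255],
  [[0, 0, 0], [0, 0, 0], 255],
  [[0, 0, 0], [0, 0, 0], 255],
  [[0, 0, 0], [0, 0, 0], 255],
])

```text
clock: 15.12
position: [0.6055, 0.1886, 0.0982]
ee_rot: [0.001, 0.833, 0.553, 0.002]
contact_force: [-4.4, -0.8, 20.5]
width: 0.0264
```

```bash
python3 - <<'E'
from h import *
from scipy.spatial.transform import Rotation as Ro
s=telemetry.get_state();q=s["ee_rot"];T=Ro.from_quat([q[1],q[2],q[3],q[0]]).as_matrix()
print(s["clock"],s["position"],s["contact_force"],s["moment"],s["width"],"tool z",T[:,2])
E
```

```text
15.125 [0.60550753 0.18861239 0.09815403] [-4.36166697 -0.78653481 20.4749177 ] [-0.15384187  1.24779594  0.05590423] 0.026444452240622272 tool z [ 4.57895512e-03  5.73349568e-04 -9.99989352e-01]
```

```bash
python3 - <<'E'
from rig import manip, telemetry
print(manip.sign_off()); print(telemetry.get_state()["position"],telemetry.get_state()["contact_force"])
E
```

```text
the job is handed in; nothing more can be done
None
the job is handed in; nothing more can be done
```

The keyed shaft is fully home in the grey pulley's hub. The arm is still gripping its square head and holding it down, so you can fit the cross pin. I handed the job in at about 15 s.

- **What I did:** I took the shaft from the rack hole nearest the pulley and turned its key to the keyway, at about −23°. I then lowered it nose first until the key slipped in with no reaction, and pushed it down against the spring.
- **Seating:** the tool stopped at z = 0.098 m, the height expected with the collar on the hub. It did not move when I pushed harder. The push is about 20 N, or about 26 N with the shaft's weight added, against 12.6 N from the spring. In the wrist picture the collar sits evenly on the hub face.
- **Not confirmed:** I could not read the spring pad's travel directly; home is inferred from the height and the force.
- **Small side load:** there was a sideways force of about 7 N. A 1 mm relaxing shift brought it down to about 4 N, and the tool is tilted by about 0.3°.
- **Rest of the table:** in the last scene picture the other two shafts are still in the rack. Nothing else had visibly moved.

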